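Slide the specimen carriage under the microscope

ROBOT

A 7-joint arm with a two-finger parallel gripper is mounted at the origin on the work surface. World frame = base frame: x ahead of the robot, y to its left, z up, the work surface at z = 0. Lengths are in m, angles in rad, forces in N, time in s.
With the tool pointing down it reaches from about 0.4 to 0.9 m from the base axis. Payload 5.6 kg.
Tool frame: the origin (TCP) lies at the centre of the arm's flange, where the gripper is bolted on; the fingertips stand 190 mm ahead of it and the grasp point (between the pads) lies 171 mm ahead of it (env.tip_reach is the distance from the TCP to the fingertips, in m); z points along the fingers, y is the line along which they close (so a half turn about z gives the same grasp; the last joint's range is limited). The gripper opens to 92 mm and grips with 3 to 60 N. Pads are 20 mm wide; open, the fingers measure 128 mm over their backs; the gripper's body (75 mm by 189 mm) begins 69 mm behind the grasp point.
Start: joints at [-1.172, 0.468, -0.012, 1.603, 0.006, 1.071, -0.056], TCP at [0.278, 0.588, 0.405] pointing down, gripper open.
Joint ranges: [-2.53, 2.53], [-0.31, 2.02], [-1.57, 1.55], [0.28, 2.44], [-1.29, 4.43], [0.15, 1.84], [-2.92, 2.92]. Speed limits (rad/s): [2.57, 2.57, 3.14, 3.14, 3.14, 3.14, 3.14].

INTERFACE

Orientations are given as a unit quaternion [w, x, y, z].
In Python, from bench import env gives the robot as it stands.
- The arm moves only by the tool arm_command, never from a script. Its argument "series" is a list of rows, each an object of numbers: "jaw": the opening in per cent of the stroke, from 0 (shut) to 100 (fully open); "dx", "dy", "dz": the shift along the tool's x, y, z in mm; "twist": the turn about the tool's z in degrees. In form: [{"jaw": .., "dx": .., "dy": .., "dz": .., "twist": ..}, ...]. A call has 1 to 12 rows; each row is the pose to reach, as a shift and turn from the pose commanded when the call began, along the tool's axes at that moment; what a row does not reach only later rows make up. A row lasts 1/8 s, in which the tool goes at most 62.5 mm and 10.7 degrees, less where a joint would pass 70% of its speed; a pose out of reach is approached as far as the arm can. A call with a gripper value outside its range is refused whole. The fingers move at their own pace and stop on an object; "grip_force" is the grip in N (left out, the last holds). Time passes only in rows, so rows that repeat a pose let the fingers close. It gives the time, the measured TCP pose, the force, the opening and the grip force at its end, in the units of the state.
- env.sense(): the state, without advancing time (a new reading comes with each control period).
- env.capture(name): name is "scene" or "side" or "wrist"; returns the picture (480x640x3 uint8, red, green, blue); there is no depth.
- env.camera_params(name): a dict with "intrinsics" (3x3 intrinsics, pixels), "rvec" (rotation vector, rad) and "tvec" (3), from world to camera coordinates, as OpenCV has them; the wrist camera has in their place "hand_eye" (4x4, takes a point from camera to tool coordinates, whose origin is the TCP and whose axes are the flange's). Camera axes: x right, y down, z forward; pixel columns grow to the right and rows downward; lengths in m; the calibration is good to about 2 mm. A picture is of the moment at which its call begins: read the wrist's pose just before it. camera_params takes no time and is no camera call.
- env.finish_job(): hands the job in; it is judged then, once.
The state is a dict: "time": time; "joints": joint angles; "qvel": joint speeds; "effort": joint torques, N m; "eef_pos": TCP position; "orientation": TCP orientation; "ft_force": force on the tool from outside, world axes, zero at the start; "torque": the same for the moment, N m; "width": finger opening in m; "gripper_force": force on a finger pad.
Only numpy, scipy, OpenCV 4.12 (cv2) and the standard library are available. Lean on these libraries where they do the work, as an engineer would, in place of code of your own. Each camera call takes 0.05 s, during which the arm holds its last target. There are 200 camera calls.

TASK

Bring the specimen slides under the microscope: press down the ribbed pad in the middle of the carriage to free its brake and, keeping it pressed, push the carriage along its rail towards the microscope until its side lug rests against the clamped stop; then let the pad come up again so that the brake holds it there. Use a fingertip from above and lift nothing; do not drag the carriage with the brake on, do not touch the slide tray, and leave everything else where it stands.

Things in the scene. Friction and masses are not known exactly. Their poses are not given: they have to be found in the camera images.
- stand: Microscope stand, fixed to the bench: grey base plate 170 x 640 mm, 10 mm thick, with a straight steel rail along its y axis. Origin: on the bench surface under the middle of the rail. Its +y axis runs along the rail towards the column and the microscope head (head over y = +170 mm, its lens end 160 mm above the bench; column at y = +315 mm). Its z is up.
- carriage (a joint): Travel of the carriage along the rail (m): 0 at the rail's far end, grows towards the column (stand +y). The carriage is a captive aluminium frame, 72 mm (stand x) by 86 mm (stand y), rim top 60 mm above the bench; in its middle an open-topped recess, 48 mm (x) by 58 mm (y), has the brake pad as its floor, 8 mm below the rim. With the pad up a spring brake holds it (about 8 N).
- pad (a joint): How far the brake pad is pressed (m): 0 up, 0.006 fully down; about 6 N to start, 9 N fully down. From 2 mm down the brake is free and the carriage slides with about 1 N, carried by the fingertip's friction on the pad or by a push on the recess's end wall. Let go, it springs up and brakes.
- pad_top (a point): Centre of the top face of the brake pad (dark ribbed rubber, 46 x 56 mm), in the middle of the carriage; 52 mm above the bench when up. Rides with carriage and pad; same axes as the stand.
- lug_face (a point): Front face of the small steel lug (12 mm thick) that sticks out of the carriage's stand +x side, the face towards the column; 42 mm above the bench. Rides with the carriage; same axes as the stand.
- stop_face (a point): Face of the stop that the lug must meet: steel block, 30 x 24 mm, 30 mm high, with a black clamp screw and a white line on top, clamped on the graduated bar at the rail's +x side. The point is on the face towards the carriage, 42 mm above the bench; it does not give way. Touching, lug_face and stop_face have the same y in the stand's frame. Same axes as the stand.
- slide_tray (a point): Tray of four glass specimen slides, fixed to the carriage ahead of it (towards the column): neck 30 mm wide from 43 to 130 mm ahead of the pad's centre, then tray 82 x 140 mm, top 54 mm above the bench. The point is the centre of its top face, 200 mm ahead of the pad's centre.
- eyepiece: Bystander: eyepiece, black upright cylinder, 38 mm across, 58 mm tall, loose on the bench. Origin: centre of its underside.
- vial: Bystander: small capped glass vial, 28 mm across, 55 mm tall, loose on the bench. Origin: centre of its underside.
- objective: Bystander: spare steel objective lens standing upright, 32 mm across, 46 mm tall, loose on the bench. Origin: centre of its underside.
- petri: Bystander: closed clear petri dish lying flat, 94 mm across, 16 mm tall, loose on the bench. Origin: centre of its underside.
- reagent: Bystander: amber glass bottle, 52 mm across, 110 mm tall, loose on the bench. Origin: centre of its underside.
- flask: Bystander: conical glass flask, 76 mm across at the foot, 116 mm tall, loose on the bench. Origin: centre of its underside.
- slidebox: Bystander: grey slide box, 87 x 102 mm, 34 mm tall, loose on the bench. Origin: centre of its underside.

How it is judged:
On the way, in this order (a step that is already met when the one before it is completed fails the run):
1. the pad is pressed down by at least 2 mm (value of joint pad above 0.002 m), for 0.1 s.
2. the lug is at the stop, within 3 mm, with the pad still down (y of lug_face in the frame of stop_face above -0.003 m and value of joint pad above 0.001 m), for 0.1 s.
At the end, for the whole second after the job is handed in: The lug is within 3 mm of the stop's face, the carriage is at rest and the pad is up again (pressed by less than 1 mm) (y of lug_face in the frame of stop_face between -0.003 and 0.003 m and value of joint pad below 0.001 m and velocity of joint carriage between -0.005 and 0.005 m/s); the robot touches nothing.
It fails at once if the carriage is dragged along against its brake (moving faster than 10 mm/s with the pad up) (value of joint pad below 0.0005 m and (velocity of joint carriage above 0.01 m/s or velocity of joint carriage below -0.01 m/s)).
It fails at once if the fingers touch the slide tray (contact force between the fingers and carriage_c6 above 0.5 N or contact force between the fingers and carriage_c7 above 0.5 N).
It fails at once if a bystander is shifted or lifted by more than 15 mm or tipped (distance of any of eyepiece, vial, objective, petri, reagent, flask, slidebox from where it was at the start of the episode above 0.015 m or angle between any of eyepiece, vial, objective, petri, reagent, flask, slidebox's own z axis and vertical above 0.35 rad).
It also fails if it takes over 35 s, if anything falls off the work surface, if the arm or the gripper's body presses on something with over 40 N, if the wrist force passes 120 N, or if a joint passes its speed limit or range.

## Working session

There is one attempt and no reset: what is moved stays moved. The work goes in short steps, Python scripts to look and compute and a tool call to move; the robot and the scene stay as the last step left them, time stands still between calls to the robot, and variables do not carry over. Pictures are saved under pics/ and viewed, at most 13 in all, crops included, and the job is handed in when it is done.

Besides the shell and the picture viewer there is one more tool, called after "Emit:" by a JSON object that holds its "api" and its "payload", one argument or row to a line. arm_command: Moves the arm, as the interface text tells. Its arguments: {"type":"object","properties":{"series":{"type":"array"},"grip_force":{"type":"number"}},"required":["series"]}

```bash
mkdir -p pics; cat > h.py <<'E'
import numpy as np,cv2
from bench import env
from scipy.spatial.transform import Rotation as R
def cam(n,s=None):
    p=env.camera_params(n);K=np.array(p["intrinsics"])
    if n=="wrist":
        s=s or env.sense();q=s["orientation"]
        T=np.eye(4);T[:3,:3]=R.from_quat([q[1],q[2],q[3],q[0]]).as_matrix();T[:3,3]=s["eef_pos"]
        T=T@np.array(p["hand_eye"]);return K,T[:3,:3],T[:3,3]
    Rm=cv2.Rodrigues(np.array(p["rvec"],float))[0];return K,Rm.T,-Rm.T@np.array(p["tvec"]).ravel()
def ray(c,u,v,z):
    K,A,o=c;d=A@np.linalg.solve(K,[u,v,1]);return o+d*(z-o[2])/d[2]
def proj(c,P):
    K,A,o=c;q=K@(A.T@(np.array(P)-o));return q[:2]/q[2]
E
python3 - <<'E'
from h import *
s=env.sense();print(s)
for n in("scene","side"):
    cv2.imwrite(f"pics/{n}0.png",env.capture(n)[:,:,::-1]);print(n,cam(n)[2])
E
```

```text
{'time': 0.0, 'joints': array([-1.17201094,  0.46839179, -0.01157886,  1.60364389,  0.00599802,
        1.0713916 , -0.05630627]), 'qvel': array([-0.0016961 ,  0.00253009, -0.0002842 , -0.0002917 , -0.00040475,
       -0.00210863,  0.00027545]), 'effort': array([ 4.12832032e-04, -5.20565236e+01, -1.20677237e-02, -2.43751055e+01,
       -5.64989308e-02,  1.71271496e-02,  1.55829894e-04]), 'eef_pos': array([0.2778553 , 0.58733724, 0.40372217]), 'orientation': array([-1.31198559e-04,  2.19145740e-01,  9.75691721e-01, -8.90603219e-04]), 'ft_force': array([-0.42837967, -1.40087437,  0.0107341 ]), 'torque': array([-0.00559856,  0.02423555, -0.0540276 ]), 'gripper_force': 0.0, 'width': 0.09211954418775085}
scene [ 1.20080902 -0.15451478  0.82972395]
side [ 0.39269026 -0.69714461  0.73883847]
```

View pics/scene0.png

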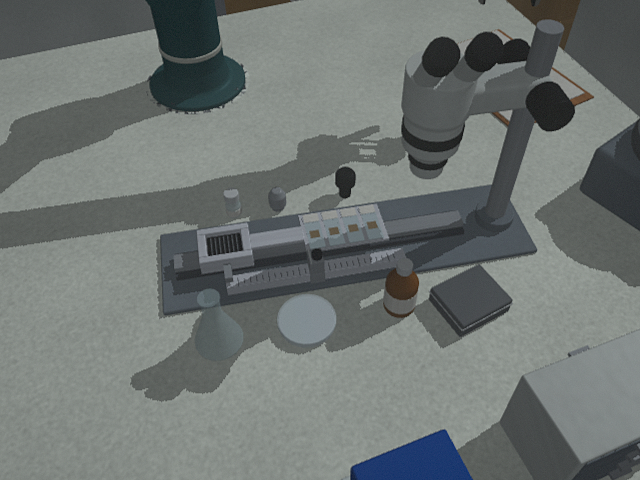

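View pics/side0.png

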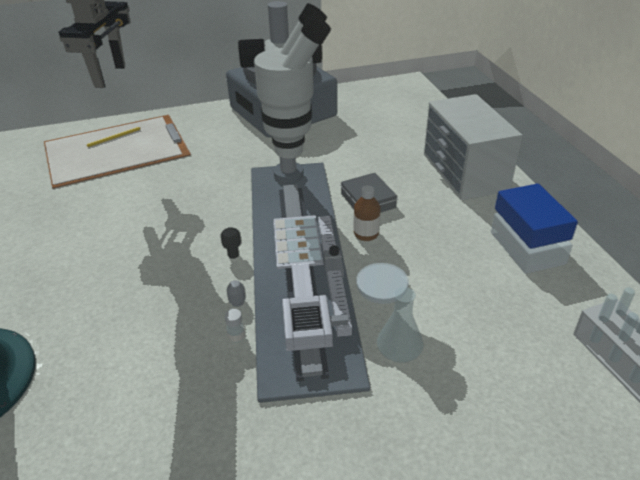

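Scene: the carriage pad is near (225,243) and the stop, with its black screw, near (317,257). In the side view the pad is at (307,317) and the stop at (334,251). Next I'll enlarge both.

```bash
python3 - <<'E'
from h import *
a=cv2.imread("pics/scene0.png")[200:310,150:350];cv2.imwrite("pics/sc.png",cv2.resize(a,None,fx=4,fy=4,interpolation=cv2.INTER_CUBIC))
a=cv2.imread("pics/side0.png")[225:375,240:400];cv2.imwrite("pics/sd.png",cv2.resize(a,None,fx=4,fy=4,interpolation=cv2.INTER_CUBIC))
E
```

```text
(no output)
```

View pics/sc.png

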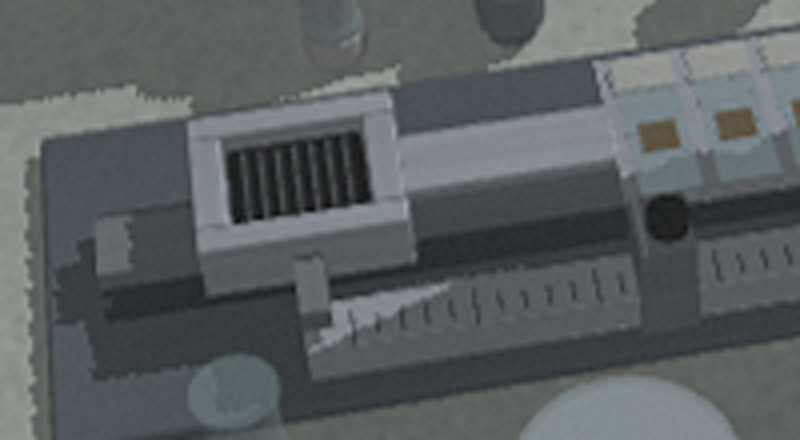

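View pics/sd.png

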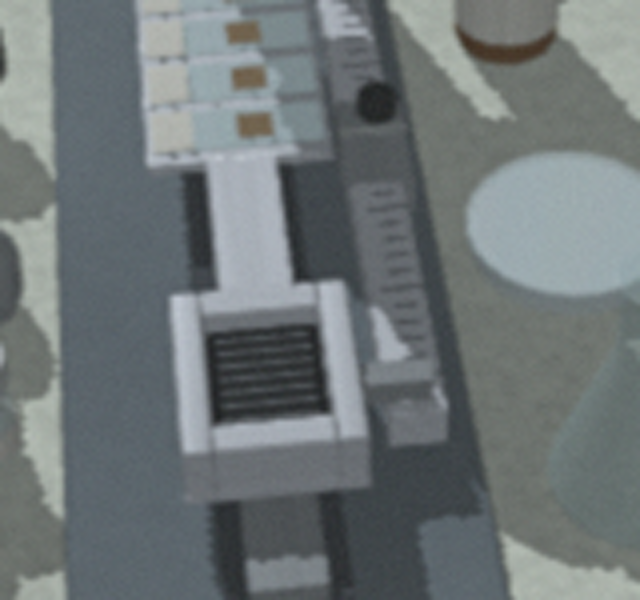

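```bash
python3 - <<'E'
from h import *
np.set_printoptions(precision=4,suppress=True)
S=np.array([[188,122],[391,92],[412,203],[199,242]])/4+[150,200]
D=np.array([[350,283],[170,296],[185,455],[370,435]])/4+[240,225]
for n,P in(("scene",S),("side",D)):
    c=cam(n);Q=np.array([ray(c,*p,.06) for p in P]);print(n,Q[:,:2],Q.mean(0)[:2])
print("screw/stop side",ray(cam("side"),240+376/4,225+130/4,.057),"scene",ray(cam("scene"),150+638/4,200+215/4,.057))
for n,P in(("lug scene",(325,262)),):print(n,ray(cam("scene"),150+P[0]/4,200+P[1]/4,.05))
s=env.sense();q=s["orientation"];print(R.from_quat([q[1],q[2],q[3],q[0]]).as_matrix())
print(env.camera_params("wrist")["hand_eye"])
E
```

```text
scene [[ 0.4935 -0.1122]
 [ 0.5086 -0.0289]
 [ 0.5698 -0.0384]
 [ 0.5576 -0.1234]] [ 0.5324 -0.0758]
side [[ 0.5771 -0.0468]
 [ 0.5051 -0.032 ]
 [ 0.4912 -0.1158]
 [ 0.5611 -0.1271]] [ 0.5336 -0.0804]
screw/stop side [0.6161 0.0436 0.057 ] scene [0.6072 0.0452 0.057 ]
lug scene [ 0.578  -0.0784  0.05  ]
[[-0.904   0.4276 -0.0005]
 [ 0.4276  0.904  -0.0014]
 [-0.0001 -0.0015 -1.    ]]
[[ 0.0006 -0.9664 -0.2569  0.0709]
 [ 1.      0.0005  0.0003  0.0015]
 [-0.0002 -0.2569  0.9664  0.0187]
 [ 0.      0.      0.      1.    ]]
```

Carriage centre is about (0.533,-0.079), with the rail about 10° off world y and the stop about 0.12 m ahead. I'll swing over at safe height, keeping a small radius past the microscope head.

Emit:
{"api": "arm_command", "payload": {
  "series": [
    {"jaw":0,"dx":-34,"dy":-45,"dz":0,"twist":8},
    {"jaw":0,"dx":-69,"dy":-90,"dz":0,"twist":17},
    {"jaw":0,"dx":-103,"dy":-135,"dz":0,"twist":26},
    {"jaw":0,"dx":-137,"dy":-180,"dz":0,"twist":35},
    {"jaw":0,"dx":-171,"dy":-225,"dz":0,"twist":44},
    {"jaw":0,"dx":-206,"dy":-270,"dz":0,"twist":53},
    {"jaw":0,"dx":-240,"dy":-315,"dz":0,"twist":62},
    {"jaw":0,"dx":-275,"dy":-350,"dz":0,"twist":70},
    {"jaw":0,"dx":-310,"dy":-385,"dz":0,"twist":74.6},
    {"jaw":0,"dx":-310,"dy":-385,"dz":0,"twist":74.6},
    {"jaw":0,"dx":-310,"dy":-385,"dz":0,"twist":74.6}
  ],
  "grip_force": 20
}}

```text
time: 1.48
eef_pos: [0.3933, 0.1074, 0.4046]
orientation: [-0.0, 0.765, 0.644, -0.0]
ft_force: [-0.1, -0.8, -0.4]
width: 0.0006
gripper_force: 0.0
```

Emit:
{"api": "arm_command", "payload": {
  "series": [
    {"dx":-40,"dy":30},
    {"dx":-90,"dy":70},
    {"dx":-120,"dy":110},
    {"dx":-120,"dy":150},
    {"dx":-120,"dy":170},
    {"dx":-120,"dy":170},
    {"dx":-120,"dy":170}
  ]
}}

```text
validation failed for argument at $.se...
```

```bash
python3 - <<'E'
from h import *
s=env.sense();print(s["eef_pos"],s["orientation"],s["ft_force"])
np.save("s1.npy",np.r_[s["eef_pos"],s["orientation"]])
cv2.imwrite("pics/w1.png",env.capture("wrist")[:,:,::-1])
E
```

```text
[0.39329095 0.10742955 0.40455859] [-1.91110003e-04  7.65364055e-01  6.43597561e-01 -8.35779804e-05] [-0.1284393  -0.79465195 -0.35400955]
```

View pics/w1.png

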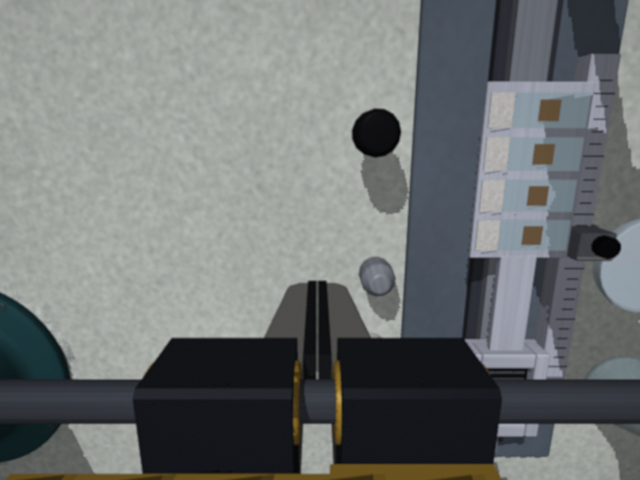

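The move was refused because rows need every field. The picture, taken from the old position, shows the stop at (595,245) and the gripper hiding the carriage at (510,365). I'll resend with all fields.

Emit:
{"api": "arm_command", "payload": {
  "series": [
    {"jaw":0,"dx":-40,"dy":30,"dz":0,"twist":0},
    {"jaw":0,"dx":-90,"dy":70,"dz":0,"twist":0},
    {"jaw":0,"dx":-120,"dy":110,"dz":0,"twist":0},
    {"jaw":0,"dx":-150,"dy":150,"dz":0,"twist":0},
    {"jaw":0,"dx":-200,"dy":170,"dz":0,"twist":0},
    {"jaw":0,"dx":-230,"dy":170,"dz":0,"twist":0},
    {"jaw":0,"dx":-230,"dy":170,"dz":0,"twist":0},
    {"jaw":0,"dx":-230,"dy":170,"dz":0,"twist":0}
  ]
}}

```text
time: 2.52
eef_pos: [0.5219, -0.1469, 0.4043]
orientation: [-0.001, 0.765, 0.644, 0.0]
ft_force: [0.2, 0.5, 1.1]
width: 0.0002
gripper_force: 0.0
```

```bash
python3 - <<'E'
from h import *
s=env.sense();print(s["eef_pos"],s["orientation"],s["ft_force"])
np.save("s1.npy",np.r_[s["eef_pos"],s["orientation"]])
cv2.imwrite("pics/w2.png",env.capture("wrist")[:,:,::-1])
E
```

```text
[ 0.52185873 -0.14686874  0.40429741] [-5.63320708e-04  7.64645425e-01  6.44450962e-01  1.21324166e-04] [0.18779994 0.46248742 1.120219  ]
```

View pics/w2.png

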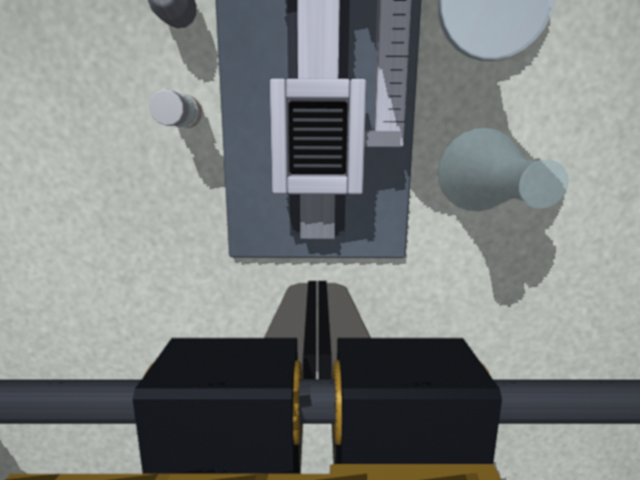

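Carriage rim spans about (271,80)–(364,192) with the pad centre at (319,137). The lug's front edge is near row 132, and the rail is aligned with the image.

```bash
python3 - <<'E'
from h import *
np.set_printoptions(precision=4,suppress=True)
s2=np.load("s1.npy");mk=lambda s:cam("wrist",dict(eef_pos=s[:3],orientation=s[3:]))
c2=mk(s2);c1=mk(np.r_[.39329095,.10742955,.40455859,-1.911e-4,.765364,.6435976,-8.36e-5])
Q=np.array([ray(c2,*p,.06) for p in[(271,80),(362,80),(364,192),(272,192)]]);C=Q.mean(0);print(Q[:,:2],C)
P=np.array([ray(c2,*p,.052) for p in[(289,100),(348,100),(350,174),(290,174)]]);print("pad",P.mean(0))
f=(Q[0]+Q[1]-Q[2]-Q[3]);f/=np.linalg.norm(f);print("f",f,np.degrees(np.arctan2(f[1],f[0])))
g=np.array([f[1],-f[0],0])
A=R.from_quat([s2[4],s2[5],s2[6],s2[3]]).as_matrix();print("toolx",A[:,0],A[:,2])
for n,c,p,z in(("lug",c2,(385,132),.05),("stopscrew",c1,(605,246),.065),("stop near bottomedge",c1,(592,260),.057),("far",c1,(590,227),.057),
 ("tip",c2,(317,283),.214)):
    X=ray(c,*p,z);print(n,X,"stand rel C:",(X-C)@g,(X-C)@f)
tip=s2[:3]+.19*A[:,2];d=C-tip;print("tip",tip,"tool dx,dy to C",A.T@d)
cv2.imwrite("pics/st.png",cv2.resize(cv2.imread("pics/w1.png")[200:300,520:640],None,fx=5,fy=5,interpolation=cv2.INTER_CUBIC))
E
```

```text
[[ 0.5087 -0.0299]
 [ 0.5754 -0.0413]
 [ 0.5652 -0.1241]
 [ 0.4931 -0.1118]] [ 0.5356 -0.0768  0.06  ]
pad [ 0.5372 -0.077   0.052 ]
f [0.1549 0.9879 0.    ] 81.0897961666805
toolx [0.1694 0.9856 0.0009] [-0.0005  0.001  -1.    ]
lug [ 0.5892 -0.0814  0.05  ] stand rel C: 0.0536227387241242 0.0037037548844290804
stopscrew [0.623  0.0535 0.065 ] stand rel C: 0.06610347291762853 0.1422518993627524
stop near bottomedge [0.6177 0.0399 0.057 ] stand rel C: 0.06297824698136945 0.1279587072633208
far [0.6161 0.0689 0.057 ] stand rel C: 0.05692205820416572 0.15642581416585827
tip [ 0.5248 -0.1376  0.214 ] stand rel C: -0.001239924463075753 -0.06172190980357824
tip [ 0.5218 -0.1467  0.2143] tool dx,dy to C [0.0711 0.0019 0.1544]
```

View pics/st.png

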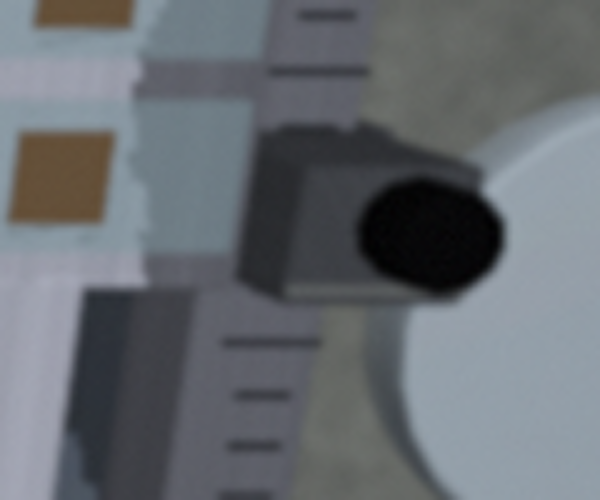

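Face is about 124 mm ahead of the lug. Next I'll move over the pad and descend to just above the rim.

Emit:
{"api": "arm_command", "payload": {
  "series": [
    {"jaw":0,"dx":40,"dy":2,"dz":0,"twist":0},
    {"jaw":0,"dx":71,"dy":2.5,"dz":20,"twist":0},
    {"jaw":0,"dx":71,"dy":2.5,"dz":60,"twist":0},
    {"jaw":0,"dx":71,"dy":2.5,"dz":100,"twist":0},
    {"jaw":0,"dx":71,"dy":2.5,"dz":130,"twist":0},
    {"jaw":0,"dx":71,"dy":2.5,"dz":145,"twist":0},
    {"jaw":0,"dx":71,"dy":2.5,"dz":145,"twist":0},
    {"jaw":0,"dx":71,"dy":2.5,"dz":145,"twist":0}
  ]
}}

```text
time: 3.58
eef_pos: [0.5367, -0.0792, 0.2608]
orientation: [0.001, 0.765, 0.644, 0.001]
ft_force: [0.2, 0.2, -0.5]
width: 0.0002
gripper_force: 0.0
```

```bash
python3 - <<'E'
from h import *
s=env.sense();print(s["eef_pos"],s["orientation"],s["ft_force"])
a=env.capture("wrist")[:,:,::-1];b=env.capture("side")[:,:,::-1][225:375,220:380]
b=cv2.resize(b,(480,450),interpolation=cv2.INTER_CUBIC);a=cv2.resize(a,(320,240))
o=np.zeros((450,800,3),np.uint8);o[:,:480]=b;o[:240,480:]=a;cv2.imwrite("pics/w3.png",o)
E
```

```text
[ 0.53668328 -0.07916077  0.26081385] [6.14250238e-04 7.65415875e-01 6.43535129e-01 8.36066442e-04] [ 0.24238202  0.23832738 -0.54739981]
```

View pics/w3.png

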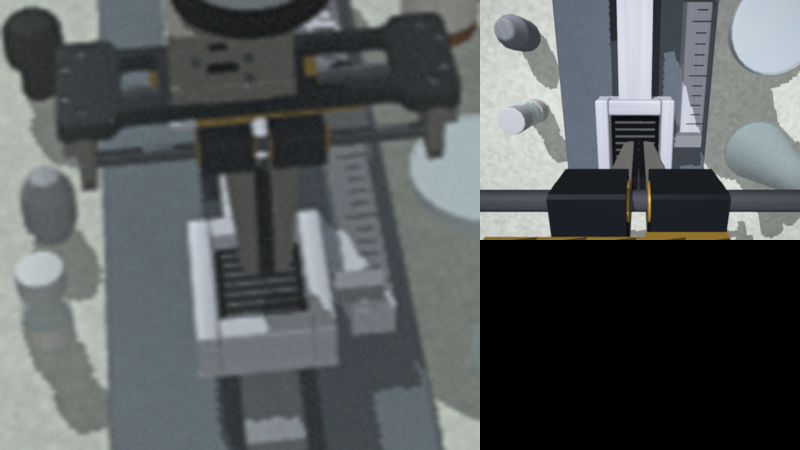

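The fingertip is centred over the pad recess in both views, with clear gaps on either side. Pressing now.

Emit:
{"api": "arm_command", "payload": {
  "series": [
    {"jaw":0,"dx":0,"dy":0,"dz":12,"twist":0},
    {"jaw":0,"dx":0,"dy":0,"dz":18,"twist":0},
    {"jaw":0,"dx":0,"dy":0,"dz":21,"twist":0},
    {"jaw":0,"dx":0,"dy":0,"dz":24,"twist":0},
    {"jaw":0,"dx":0,"dy":0,"dz":24,"twist":0},
    {"jaw":0,"dx":0,"dy":0,"dz":24,"twist":0},
    {"jaw":0,"dx":0,"dy":0,"dz":24,"twist":0}
  ]
}}

```text
time: 4.55
eef_pos: [0.536, -0.0794, 0.2364]
orientation: [-0.001, 0.766, 0.643, 0.0]
ft_force: [-2.9, 1.0, 11.7]
width: 0.0006
gripper_force: 5.8
```

Emit:
{"api": "arm_command", "payload": {
  "series": [
    {"jaw":0,"dx":3,"dy":0,"dz":0.5,"twist":0},
    {"jaw":0,"dx":9,"dy":0,"dz":0.5,"twist":0},
    {"jaw":0,"dx":17,"dy":0,"dz":0.5,"twist":0},
    {"jaw":0,"dx":26,"dy":0,"dz":0.5,"twist":0},
    {"jaw":0,"dx":35,"dy":0,"dz":0.5,"twist":0},
    {"jaw":0,"dx":44,"dy":0,"dz":0.5,"twist":0},
    {"jaw":0,"dx":53,"dy":0,"dz":0.5,"twist":0},
    {"jaw":0,"dx":62,"dy":0,"dz":0.5,"twist":0},
    {"jaw":0,"dx":70,"dy":0,"dz":0.5,"twist":0},
    {"jaw":0,"dx":76,"dy":0,"dz":0.5,"twist":0},
    {"jaw":0,"dx":80,"dy":0,"dz":0.5,"twist":0},
    {"jaw":0,"dx":80,"dy":0,"dz":0.5,"twist":0}
  ]
}}

```text
time: 6.05
eef_pos: [0.55, -0.0002, 0.2364]
orientation: [-0.001, 0.765, 0.644, 0.0]
ft_force: [-4.0, 1.3, 15.3]
width: 0.0005
gripper_force: 7.6
```

```bash
python3 - <<'E'
from h import *
s=env.sense();print(s["eef_pos"],s["orientation"],s["ft_force"])
a=env.capture("scene")[:,:,::-1][190:320,150:350];b=env.capture("wrist")[:,:,::-1]
np.save("s3.npy",np.r_[s["eef_pos"],s["orientation"]]);cv2.imwrite("pics/w4raw.png",b)
o=np.zeros((600,800,3),np.uint8);o[:325,:500]=cv2.resize(a,(500,325));o[325:,:]=cv2.resize(b[0:220],(800,275));cv2.imwrite("pics/w4.png",o)
E
```

```text
[ 5.49982138e-01 -1.62340571e-04  2.36379891e-01] [-7.52232233e-04  7.65437296e-01  6.43509887e-01  4.53522505e-04] [-3.96050643  1.25250476 15.27491694]
```

View pics/w4.png

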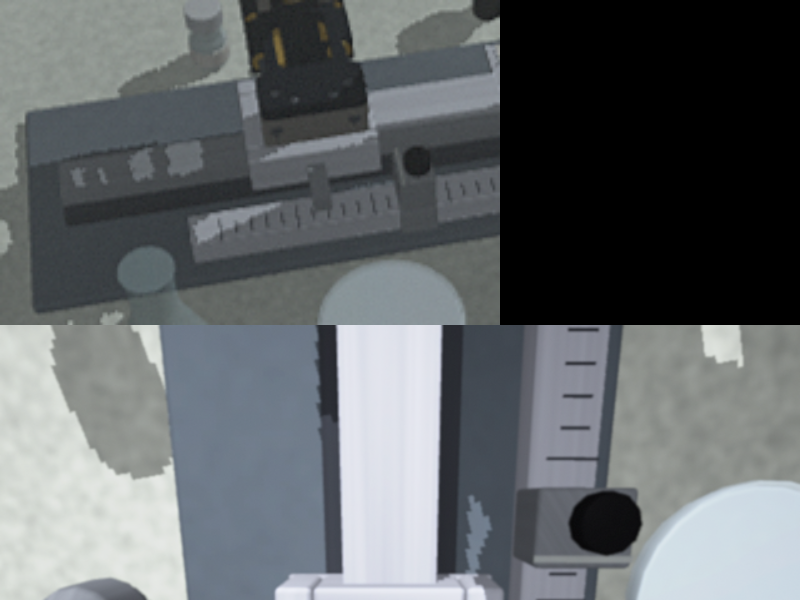

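The carriage has followed 80 mm with the pad down. The lug front at (327,180) and stop face at (398,177) leave about 45 mm. I'll go 38 mm and then creep.

Emit:
{"api": "arm_command", "payload": {
  "series": [
    {"jaw":0,"dx":3,"dy":0,"dz":0,"twist":0},
    {"jaw":0,"dx":9,"dy":0,"dz":0,"twist":0},
    {"jaw":0,"dx":17,"dy":0,"dz":0,"twist":0},
    {"jaw":0,"dx":25,"dy":0,"dz":0,"twist":0},
    {"jaw":0,"dx":32,"dy":0,"dz":0,"twist":0},
    {"jaw":0,"dx":36,"dy":0,"dz":0,"twist":0},
    {"jaw":0,"dx":38,"dy":0,"dz":0,"twist":0},
    {"jaw":0,"dx":38,"dy":0,"dz":0,"twist":0}
  ]
}}

```text
time: 7.15
eef_pos: [0.5566, 0.0371, 0.2364]
orientation: [-0.001, 0.766, 0.643, 0.0]
ft_force: [-4.3, 1.0, 14.7]
width: 0.0007
gripper_force: 7.4
```

Emit:
{"api": "arm_command", "payload": {
  "series": [
    {"jaw":0,"dx":1,"dy":0,"dz":0,"twist":0},
    {"jaw":0,"dx":2,"dy":0,"dz":0,"twist":0},
    {"jaw":0,"dx":3,"dy":0,"dz":0,"twist":0},
    {"jaw":0,"dx":4,"dy":0,"dz":0,"twist":0},
    {"jaw":0,"dx":5,"dy":0,"dz":0,"twist":0},
    {"jaw":0,"dx":6,"dy":0,"dz":0,"twist":0},
    {"jaw":0,"dx":6,"dy":0,"dz":0,"twist":0}
  ]
}}

```text
time: 8.02
eef_pos: [0.5575, 0.0424, 0.2364]
orientation: [-0.0, 0.766, 0.643, 0.0]
ft_force: [-3.9, 0.6, 14.7]
width: 0.0008
gripper_force: 7.5
```

Emit:
{"api": "arm_command", "payload": {
  "series": [
    {"jaw":0,"dx":1,"dy":0,"dz":0,"twist":0},
    {"jaw":0,"dx":2,"dy":0,"dz":0,"twist":0},
    {"jaw":0,"dx":3,"dy":0,"dz":0,"twist":0},
    {"jaw":0,"dx":4,"dy":0,"dz":0,"twist":0},
    {"jaw":0,"dx":4,"dy":0,"dz":0,"twist":0}
  ]
}}

```text
time: 8.65
eef_pos: [0.5578, 0.0434, 0.2364]
orientation: [0.001, 0.766, 0.642, -0.001]
ft_force: [-7.6, -7.4, 16.8]
width: 0.0009
gripper_force: 8.6
```

Forward resistance jumped to about 8 N after 125 mm of travel, so the lug is at the stop. I'll hold briefly and check before lifting.

Emit:
{"api": "arm_command", "payload": {
  "series": [
    {"jaw":0,"dx":0,"dy":0,"dz":0,"twist":0},
    {"jaw":0,"dx":0,"dy":0,"dz":0,"twist":0}
  ]
}}

```text
time: 8.9
eef_pos: [0.5577, 0.0434, 0.2364]
orientation: [0.001, 0.766, 0.642, -0.001]
ft_force: [-6.4, -7.9, 17.0]
width: 0.0003
gripper_force: 8.6
```

```bash
python3 - <<'E'
from h import *
s=env.sense();print(s["eef_pos"],s["ft_force"])
a=env.capture("scene")[:,:,::-1][220:300,230:350];cv2.imwrite("pics/w5.png",cv2.resize(a,None,fx=5,fy=5,interpolation=cv2.INTER_CUBIC))
E
```

```text
[0.5577499  0.04339826 0.23637098] [-6.37989324 -7.92248013 16.99867972]
```

View pics/w5.png

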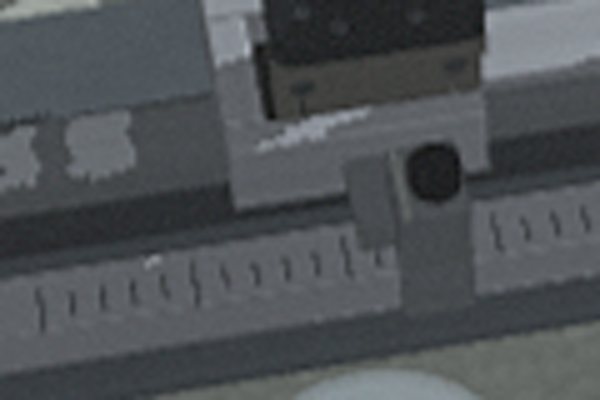

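The lug at (372,205) rests flush against the stop's face at x≈395 with no gap. Lifting straight up.

Emit:
{"api": "arm_command", "payload": {
  "series": [
    {"jaw":0,"dx":0,"dy":0,"dz":-2,"twist":0},
    {"jaw":0,"dx":0,"dy":0,"dz":-5,"twist":0},
    {"jaw":0,"dx":0,"dy":0,"dz":-9,"twist":0},
    {"jaw":0,"dx":0,"dy":0,"dz":-20,"twist":0},
    {"jaw":0,"dx":0,"dy":0,"dz":-40,"twist":0},
    {"jaw":0,"dx":0,"dy":0,"dz":-60,"twist":0},
    {"jaw":0,"dx":0,"dy":0,"dz":-60,"twist":0},
    {"jaw":0,"dx":0,"dy":0,"dz":-60,"twist":0}
  ]
}}

```text
time: 9.95
eef_pos: [0.558, 0.047, 0.2953]
orientation: [-0.0, 0.765, 0.644, 0.0]
ft_force: [0.0, -0.4, 0.3]
width: 0.0005
gripper_force: 0.0
```

```bash
python3 - <<'E'
from h import *
s=env.sense();print(s["eef_pos"],s["ft_force"])
a=env.capture("scene")[:,:,::-1][200:320,190:350];cv2.imwrite("pics/w6.png",cv2.resize(a,None,fx=5,fy=5,interpolation=cv2.INTER_CUBIC))
E
```

```text
[0.5579512  0.0470234  0.29530259] [ 0.04987037 -0.38697436  0.28420152]
```

View pics/w6.png

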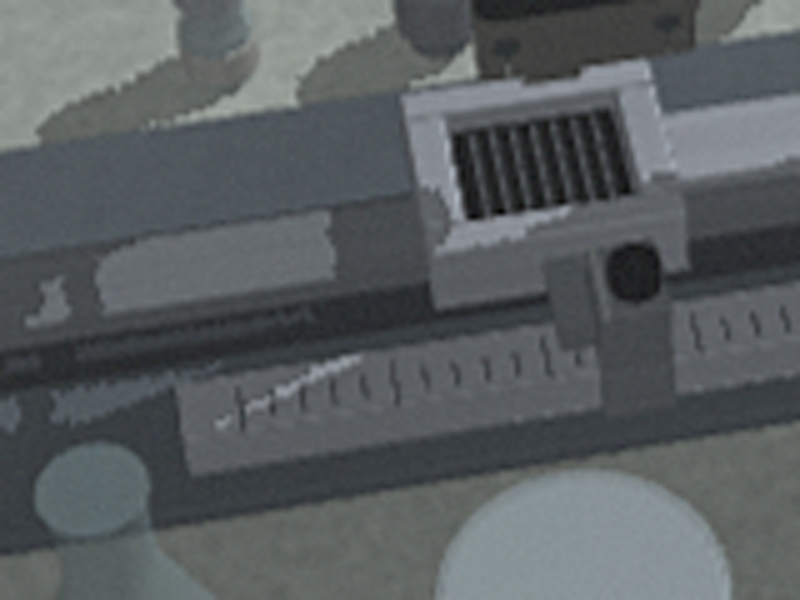

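The finger is clear, the pad at (545,160) is up, and the lug at (572,300) still rests against the stop.

```bash
python3 -c "
from bench import env
print(env.finish_job())"
```

```text
the job is handed in; nothing more can be done
None
```

The carriage's lug now rests against the clamped stop, the pad is up with the brake on, the arm is clear of everything, and the job is handed in; no verdict was returned.

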